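Hang up the headset and end the call

ROBOT

A 6-joint arm with a two-finger parallel gripper is mounted at the origin on the work surface. World frame = base frame: x ahead of the robot, y to its left, z up, the work surface at z = 0. Lengths are in m, angles in rad, forces in N, time in s.
With the tool pointing down it reaches from about 0.275 to 0.725 m from the base axis. Payload 5.6 kg.
Tool frame: the origin (TCP) lies midway between the tips of the shut fingers; the grasp point (between the pads) lies 19 mm behind it; z points along the fingers, y is the line along which they close (so a half turn about z gives the same grasp; the last joint's range is limited). The gripper opens to 85 mm and grips with 20 to 120 N. Pads are 22 mm wide; open, the fingers measure 114 mm over their backs; the gripper's body (76 mm by 85 mm) begins 54 mm behind the grasp point. The pads swing forward as they close: fully open they stand 13 mm farther back than shut.
Start: joints at [-0.912, 0.255, 0.108, 0, -1.424, -0.285], TCP at [0.201, -0.512, 0.231] pointing down, gripper open.
Joint ranges: [-2.95, 2.95], [-1.21, 1.97], [-1.09, 1.5], [-2.87, 1.71], [-2.94, -0.07], [-3.05, 3.05]. Speed limits (rad/s): [2.57, 2.57, 3.14, 3.14, 3.14, 3.14].

INTERFACE

Orientations are given as [roll, pitch, yaw] about the fixed x, y, z axes, in that order (R = Rz(yaw) Ry(pitch) Rx(roll)).
In Python, from rig import robot, get_image, calibration gives the robot as it stands.
- The arm moves only by the shell command python3 -m handwheel 'ROWS' [OPENING]. ROWS is JSON, a list of rows, each a list of 2 entries, a list of its own where there are three numbers: the shift along the tool's x, y, z in m, then the turn about the tool's z in rad. In form: [[[dx, dy, dz], twist], ...]. A call has exactly 10 rows; each row is the pose to reach, as a shift and turn from the pose commanded when the call began, along the tool's axes at that moment; what a row does not reach only later rows make up. A row lasts 1/10 s, in which the tool goes at most 50 mm and 8.59 degrees, less where a joint would pass 70% of its speed; a pose out of reach is approached as far as the arm can. A call with a gripper value outside its range is refused whole. OPENING is the opening, from 0 (shut) to 1 (fully open), set as the call begins (- or left out, the last holds). The fingers move at their own pace and stop on an object; the grip force is fixed at half the most. Time passes only in rows, so rows that repeat a pose let the fingers close, or fill a call up. It gives the time, the measured TCP pose, the force, the opening and the grip force at its end, in the units of the state.
- robot.read_state(): the state, without advancing time (a new reading comes with each control period).
- get_image(name): name is "scene" or "top" or "wrist"; returns the picture (400x640x3 uint8, red, green, blue); there is no depth.
- calibration(name): a dict with "fx", "fy", "cx", "cy" (pixels), "extrinsics" (4x4, takes a point from camera to world coordinates). Camera axes: x right, y up, looking along -z (the intrinsics and any distortion apply to the point x, -y, -z); pixel columns grow to the right and rows downward; lengths in m; the calibration is good to about 2 mm. A picture is of the moment at which its call begins: read the wrist's pose just before it. calibration takes no time and is no camera call; for the wrist camera it gives the pose at the moment of the call.
- robot.finish_job(): hands the job in; it is judged then, once.
The state is a dict: "t": time; "joint_pos": joint angles; "dq": joint speeds; "joint_torque": joint torques, N m; "ee_pos": TCP position; "tool_rot": TCP orientation; "wrist_force": force on the tool from outside, world axes, zero at the start; "wrist_torque": the same for the moment, N m; "gripper_width": finger opening in m; "grasp_force": force on a finger pad.
Only numpy, scipy, OpenCV 4.12 (cv2) and the standard library are available. Lean on these libraries where they do the work, as an engineer would, in place of code of your own. Each camera call takes 0.05 s, during which the arm holds its last target. There are 200 camera calls.

TASK

The call at the splicing bench is over: take the headset and drape it gently by its headband over the orange sleeve of the headset rail, band across the bar with one ear cup hanging on each side, and let go of it. Then push the red end-call key on the phone well down and release it. Leave the other things on the bench where they are.

Things in the scene. Friction and masses are not known exactly. Their poses are not given: they have to be found in the camera images.
- headset: Rigid headset, 150 tall, 0.15-0.31 kg, standing on the flat undersides of two black square ear cups, blue band arching above. Origin: midway between the cups, at their undersides; x cup to cup, y across the band, z up. Cups 60 (y) by 66 tall, outer faces at x = +-75, 88 mm gap between them. From the cup at -x a thin boom juts 64 mm to +y, 20 mm up. Crown: see headset_crown.
- headset_crown (a point): Middle of the underside of the headband's crown, z = 134 mm on the headset, same axes; this rests on the bar. The crown is a straight piece 40 mm long (x), 28 wide (y), 16 thick (black pad under blue band, flat top at z = 150), then the band slopes down to the cups. Its parallel sides (y = +-14) can be pinched from above.
- rail: Fixed headset rail: level steel bar along y on two dark posts; x square to it. Origin on the table under the bar's middle. Bar 16 mm thick, 226 long, axis 153 mm up; its middle 120 mm is a 24 mm thick orange sleeve. Posts at y = +-107, 20 (x) by 12 mm, 158 high, no higher than the bar; feet 130 (x) by 25, 10 mm high. Nothing else beneath the bar.
- rail_mid (a point): Top of the orange sleeve at the bar's middle, 165 mm above the table; axes as the rail.
- phone: Fixed white desk phone, 190 mm (x) by 150 mm (y), 36 mm thick, with a handset lying along its +y side (up to 56 mm high, y = 26 to 70 mm), a grey keypad and a small screen. Origin at the centre of its underside.
- end_key (a joint): Travel of the big red round end-call key on the phone, pushed straight down: 0 = up, 0.008 m = fully down. A spring lifts it again; about 5 N holds it fully down.
- end_key_top (a point): Centre of the top of the red end-call key, 36 mm across, when up 60 mm above the table; it moves with the key. It sits at x = -58, y = -25 mm on the phone.
- cleaver: Bystander, to be left alone: small blue and steel fibre cleaver, 50 x 70 x 47 tall (mm). Origin at the centre of its underside.
- strippers: Bystander, to be left alone: yellow-handled fibre strippers lying flat, about 145 long, 12 high (mm). Origin at the centre of its underside.
- alcohol: Bystander, to be left alone: white round bottle with red cap, 64 across, 130 tall (mm). Origin at the centre of its underside.
- tray: Bystander, to be left alone: white shallow splice tray, 120 x 200 x 16 (mm). Origin at the centre of its underside.
- mug: Bystander, to be left alone: blue mug, 80 across, 95 tall (mm). Origin at the centre of its underside.

How it is judged:
On the way, in this order (a step that is already met when the one before it is completed fails the run):
1. the headset hangs by its crown on the orange sleeve, one cup on each side, let go (x of headset_crown in the frame of rail_mid between -0.03 and 0.03 m and y of headset_crown in the frame of rail_mid between -0.046 and 0.046 m and z of headset_crown in the frame of rail_mid between -0.008 and 0.012 m and angle between headset's own z axis and vertical below 0.35 rad and angle between the x axis of headset and the x axis of rail, either way round below 0.45 rad and contact force between headset and the fingers below 0.1 N and linear speed of headset below 0.3 m/s), for 0.3 s.
2. then the red end-call key is pushed well down (over 4 mm of its 8 mm) (value of joint end_key above 0.004 m), for 0.05 s.
At the end, for the whole second after the job is handed in: Headset at rest on the rail, let go: crown pad's underside within 46 mm of the sleeve's middle along the bar, 30 mm across it, 8 mm below to 12 mm above the sleeve's top; upright within 0.35 rad, cup-to-cup line square to the bar within 0.45 rad. End-call key up again (under 2 mm down) (x of headset_crown in the frame of rail_mid between -0.03 and 0.03 m and y of headset_crown in the frame of rail_mid between -0.046 and 0.046 m and z of headset_crown in the frame of rail_mid between -0.008 and 0.012 m and angle between headset's own z axis and vertical below 0.35 rad and angle between the x axis of headset and the x axis of rail, either way round below 0.45 rad and contact force between headset and the fingers below 0.1 N and contact force between headset and rail above 0.4 N and linear speed of headset below 0.1 m/s and angular speed of headset below 0.8 rad/s and value of joint end_key below 0.002 m); the robot touches nothing.
It fails at once if the headset is dropped (falls free faster than 0.7 m/s, about 25 mm) (linear speed of headset above 0.7 m/s and contact force between headset and the fingers below 0.1 N).
It fails at once if the headset or the gripper strikes or presses the rail hard (over 45 N) (contact force between any of headset, the fingers and rail above 45 N).
It fails at once if the headset is tipped over (more than 0.9 rad) (angle between headset's own z axis and vertical above 0.9 rad).
It fails at once if a bystander is moved more than 30 mm (distance of any of cleaver, strippers, alcohol, tray, mug from where it was at the start of the episode above 0.03 m).
It also fails if it takes over 61 s, if anything falls off the work surface, if the arm or the gripper's body presses on something with over 40 N, if the wrist force passes 120 N, or if a joint passes its speed limit or range.

## Working session

There is one attempt and no reset: what is moved stays moved. The work goes in short steps, Python scripts to look and compute and a shell command to move; the robot and the scene stay as the last step left them, time stands still between calls to the robot, and variables do not carry over. Pictures are saved under pics/ and viewed, at most 10 in all, crops included, and the job is handed in when it is done.

```bash
mkdir -p pics
python3 - <<'E'
from rig import robot,get_image,calibration
import cv2,numpy as np
for n in("top","scene"):
    im=get_image(n); cv2.imwrite(f"pics/{n}0.png",im[:,:,::-1]); c=calibration(n); print(n,c)
s=robot.read_state();print(s['t'],s['ee_pos'],s['tool_rot'])
E
```

```text
top {'fx': 474.6322552995663, 'fy': 474.6322552995663, 'cx': 332.0612472257506, 'cy': 199.2858221242293, 'extrinsics': array([[ 0.01157943,  0.99394773, -0.10924205,  0.44219145],
       [-0.99978181,  0.00960892, -0.0185472 ,  0.04000467],
       [-0.01738525,  0.10943298,  0.99384213,  1.26559436],
       [ 0.        ,  0.        ,  0.        ,  1.        ]])}
scene {'fx': 406.6156400336891, 'fy': 406.6156400336891, 'cx': 322.8909625957111, 'cy': 194.93284444972147, 'extrinsics': array([[-0.40792312, -0.55990645,  0.72118201,  1.31304737],
       [ 0.91301528, -0.24898689,  0.32312324,  0.38455976],
       [-0.00135392,  0.79025964,  0.61277065,  0.7840792 ],
       [ 0.        ,  0.        ,  0.        ,  1.        ]])}
0.1 [ 0.20074124 -0.51158866  0.23047764] [ 3.13987101e+00 -6.44930782e-05 -2.76784643e+00]
```

View pics/top0.png

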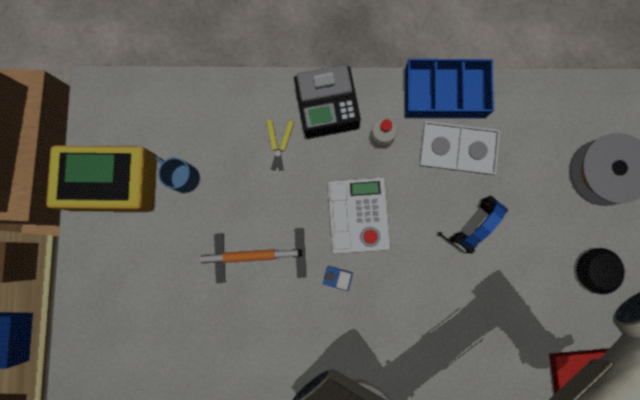

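View pics/scene0.png

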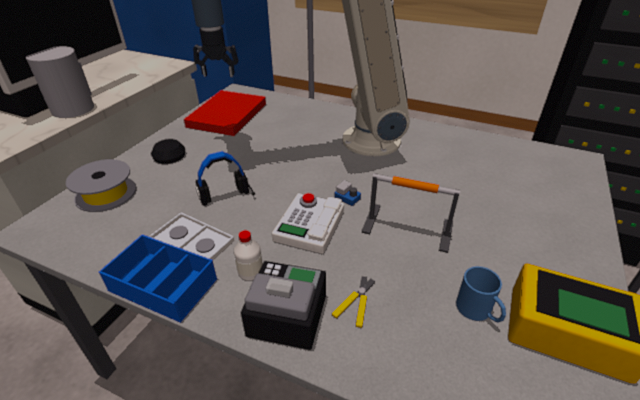

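The overview shows the headset at about (480,225) in top and (225,178) in scene. The rail is at about (250,256) in top and (413,185) in scene, and the red key is at (370,237) in top. I'll enlarge these next.

Run:
```python
import cv2,numpy as np
t=cv2.imread("pics/top0.png");s=cv2.imread("pics/scene0.png")
def crop(im,x,y,w,h,k):
    c=cv2.resize(im[y:y+h,x:x+w],None,fx=k,fy=k,interpolation=cv2.INTER_CUBIC)
    for i in range(0,w,10):
        cv2.line(c,(i*k,0),(i*k,5),(0,255,255),1)
        if i%20==0: cv2.putText(c,str(x+i),(i*k,16),0,.35,(0,0,255),1)
    for i in range(0,h,10):
        cv2.line(c,(0,i*k),(5,i*k),(0,255,255),1)
        if i%20==0: cv2.putText(c,str(y+i),(6,i*k+4),0,.35,(0,0,255),1)
    return c
A=np.hstack([crop(t,430,190,80,70,5),crop(s,185,140,80,70,5)])
B=np.hstack([crop(t,195,220,133,80,3),crop(s,350,165,133,80,3)])
B=np.hstack([B,np.zeros((240,2,3),np.uint8)])
cv2.imwrite("pics/crop1.png",np.vstack([A,B]))
```

```text
(no output)
```

View pics/crop1.png

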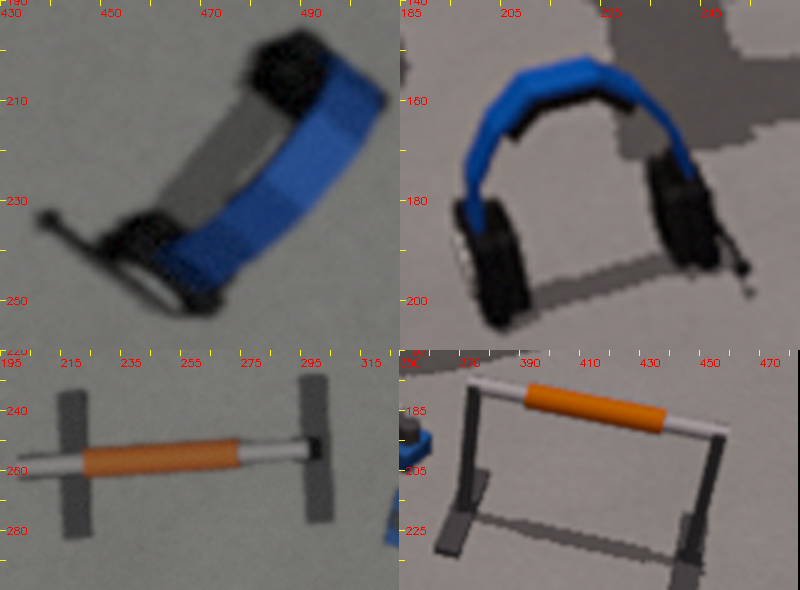

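The crown's light facet is centred near (487,226) in top. The band runs from lower-left to upper-right, and the boom is on the lower-left cup. The sleeve ends are at (222.7,257.7) and (274.3,254.3) in top, and (392.5,180) and (438.3,188.3) in scene.

```bash
cat > h.py <<'E'
import numpy as np,cv2
from rig import robot,get_image,calibration
def ray(c,uv):
    E=c['extrinsics'];d=np.array([(uv[0]-c['cx'])/c['fx'],-(uv[1]-c['cy'])/c['fy'],-1.])
    return E[:3,3],E[:3,:3]@d
def onz(c,uv,z):
    o,d=ray(c,uv);return o+d*(z-o[2])/d[2]
def proj(c,p):
    E=c['extrinsics'];q=E[:3,:3].T@(np.array(p)-E[:3,3]);return np.array([c['cx']+c['fx']*q[0]/-q[2],c['cy']-c['fy']*q[1]/-q[2]])
def tri(l):
    A=0;b=0
    for c,uv in l:
        o,d=ray(c,uv);d=d/np.linalg.norm(d);P=np.eye(3)-np.outer(d,d);A=A+P;b=b+P@o
    return np.linalg.solve(A,b)
E
python3 - <<'E'
from h import *
np.set_printoptions(precision=4,suppress=True)
T=calibration("top");S=calibration("scene")
def red(n,box):
    im=cv2.imread(f"pics/{n}0.png");h=im.astype(int);m=(h[:,:,2]>100)&(h[:,:,1]<80)&(h[:,:,0]<80)
    y,x=np.nonzero(m);k=(x>box[0])&(x<box[2])&(y>box[1])&(y<box[3]);print(n,k.sum());return x[k].mean(),y[k].mean()
kt=red("top",(350,222,390,252));ks=red("scene",(295,185,320,210))
print("key",kt,ks,onz(T,kt,.06),onz(S,ks,.06),tri([(T,kt),(S,ks)]))
a=onz(T,(222.7,257.7),.153);b=onz(T,(274.3,254.3),.153)
print("rail",a,b,np.linalg.norm(a-b),"mid",(a+b)/2,"yaw of bar",np.arctan2(*(a-b)[1::-1]))
print(proj(S,a),proj(S,b), tri([(T,(222.7,257.7)),(S,(438.3,188.3))]),tri([(T,(274.3,254.3)),(S,(392.5,180))]))
c=onz(T,(487,225.8),.15);print("crown",c,proj(S,c))
p=onz(T,(482,232),.15);q=onz(T,(492,219.6),.15);print("yaw band",np.arctan2(*(p-q)[1::-1]),q-p)
r=onz(T,(438.5,233.5),.02);print('boom tip',r)
p=onz(T,(477,228.5),.15);print([onz(T,u,.15)[:2] for u in((477,229),(487,236),(487,216.5),(497,223))])
E
```

```text
top 158
scene 80
key (np.float64(370.17088607594934), np.float64(236.40506329113924)) (np.float64(307.8875), np.float64(196.95)) [ 0.4812 -0.035   0.06  ] [ 0.4871 -0.033   0.06  ] [ 0.4814 -0.0356  0.055 ]
rail [0.4247 0.3147 0.153 ] [0.434  0.1941 0.153 ] 0.12098340896042831 mid [0.4294 0.2544 0.153 ] yaw of bar 1.6477478822968425
[438.8647 188.7158] [392.6003 179.573 ] [0.4249 0.3138 0.1542] [0.4341 0.1941 0.1516]
crown [ 0.506  -0.3021  0.15  ] [221.6772 153.4142]
yaw band 2.4555131967733868 [ 0.0292 -0.0239  0.    ]
boom tip [ 0.492  -0.2156  0.02  ]
[array([ 0.4983, -0.2787]), array([ 0.4822, -0.3015]), array([ 0.5278, -0.3026]), array([ 0.5128, -0.3255])]
```

```bash
cat >> h.py <<'E'
from scipy.spatial.transform import Rotation as Ro
def go(x,y,z,yaw=None):
    s=robot.read_state();R=Ro.from_euler('xyz',s['tool_rot'])
    d=R.inv().apply(np.array([x,y,z])-s['ee_pos']);w=0 if yaw is None else -(yaw-s['tool_rot'][2])
    w=(w+np.pi)%(2*np.pi)-np.pi
    print('t',s['t'],'ee',s['ee_pos'].round(4),'yaw',s['tool_rot'].round(4),'F',s['wrist_force'].round(2),'w',s['gripper_width'],s['grasp_force'],'SHIFT',d.round(4),'twist',round(w,4))
E
python3 -c "
from h import *
go(.506,-.302,.30,2.456)"
```

```text
t 0.1 ee [ 0.2007 -0.5116  0.2305] yaw [ 3.1399e+00 -1.0000e-04 -2.7678e+00] F [-0.15  0.66  0.62] w 0.08558735757504428 0.0 SHIFT [-0.3607  0.0838 -0.0694] twist 1.0593
```

```bash
python3 -m handwheel '[[[-0.02,0.005,-0.03],0.1],[[-0.06,0.014,-0.05],0.22],[[-0.105,0.025,-0.065],0.35],[[-0.15,0.035,-0.07],0.48],[[-0.195,0.046,-0.07],0.61],[[-0.24,0.056,-0.07],0.74],[[-0.28,0.065,-0.07],0.86],[[-0.32,0.075,-0.07],0.96],[[-0.35,0.081,-0.07],1.03],[[-0.361,0.084,-0.07],1.06]]' 0.75
python3 - <<'E'
from h import *
go(.506,-.302,.30,2.456)
c=calibration("wrist");im=get_image("wrist")[:,:,::-1];cv2.imwrite("pics/w1.png",im)
print(proj(c,[.506,-.302,.15]),c)
np.save("w1.npy",c,allow_pickle=True)
E
```

```text
t: 1.1
ee_pos: [0.5082, -0.2998, 0.2997]
tool_rot: [-3.141, -0.002, 2.456]
wrist_force: [0.4, -0.1, -0.2]
gripper_width: 0.0644
grasp_force: 0.0
t 1.1 ee [ 0.5082 -0.2998  0.2997] yaw [-3.1415e+00 -2.4000e-03  2.4556e+00] F [ 0.4  -0.14 -0.23] w 0.06437306837268915 0.0 SHIFT [ 0.0004 -0.0031 -0.0003] twist -0.0004
[315.01655913 185.81805449] {'fx': 288.0776898197817, 'fy': 288.0776898197817, 'cx': 318.79664909407524, 'cy': 199.46334457999066, 'extrinsics': array([[ 6.33824748e-01, -7.43050499e-01, -2.14807225e-01,
         4.54669028e-01],
       [ 7.73476686e-01,  6.08914362e-01,  1.75946342e-01,
        -2.54876627e-01],
       [ 6.21867125e-05, -2.77667527e-01,  9.60677230e-01,
         4.41822925e-01],
       [ 0.00000000e+00,  0.00000000e+00,  0.00000000e+00,
         1.00000000e+00]])}
```

View pics/w1.png

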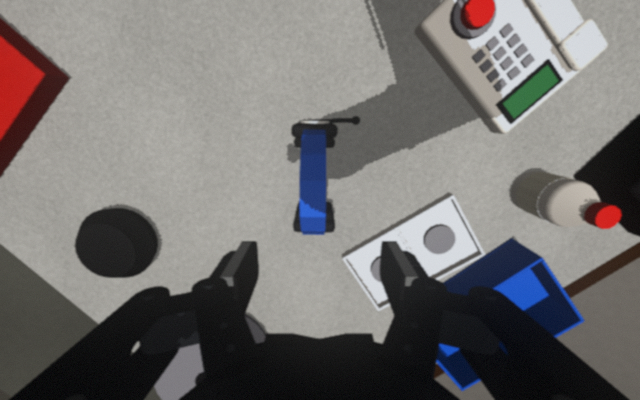

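The wrist view shows the band near-vertical at x≈314, running from y≈130 to 232. The predicted crown is at (315,186). I'll enlarge it to find the crown facet.

Run:
```python
import cv2
im=cv2.imread("pics/w1.png")[115:240,270:360];cv2.imwrite("pics/w1c.png",cv2.convertScaleAbs(cv2.resize(im,None,fx=4.8,fy=4.8,interpolation=cv2.INTER_CUBIC),alpha=1.6))
```

```text
(no output)
```

View pics/w1c.png

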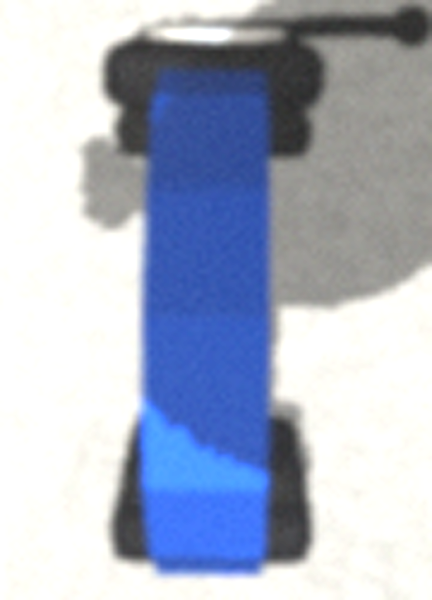

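Run:
```python
from h import *
np.set_printoptions(precision=1,suppress=True)
W=np.load("w1.npy",allow_pickle=True).item();T=calibration("top")
P=np.array([(-20,-14,150),(-20,14,150),(20,14,150),(20,-14,150),(-75,-30,0),(-75,30,0),(75,30,0),(75,-30,0),(-75,0,66),(75,0,66)])/1000
for s in(0,.013):
    R=Ro.from_euler('z',-.686).apply(P)+[.506+.774*s,-.302-.634*s,0]
    print(s);print("wristcrop",((np.array([proj(W,p) for p in R])-[270,115])*4.8).tolist());print("topcrop",((np.array([proj(T,p) for p in R])-[430,190])*5).tolist())
s=robot.read_state()
print("TCP in wrist",proj(W,s['ee_pos']))
```

```text
0
wristcrop [[149.8699846671654, 248.38962588510066], [281.5124610743762, 248.32448704057379], [279.88011425132, 428.1333487918276], [153.02801683352837, 428.19486699171136], [123.13599384947446, -12.668419251596902], [319.3009107396674, -12.768292140770813], [311.89174335868853, 453.6166017233797], [133.3127778469656, 453.702955783798], [218.94009053021946, -15.976485471418414], [220.77918274205902, 524.4475750949438]]
topcrop [[282.1416039283929, 231.10913854751018], [234.60254396000806, 192.5514948386025], [287.53500537775267, 127.03234800894421], [335.06093760116414, 165.35069955837656], [154.59888061818106, 340.02155038137545], [65.11846487746595, 266.598473624323], [240.8728158479255, 50.22206816926641], [330.27727361300265, 122.14973793382015], [140.5916631362237, 302.98777219089004], [325.64668584564885, 73.98297015315691]]
0.013
wristcrop [[150.9050809259793, 308.3283742117506], [280.95066649907255, 308.26445281526554], [279.3576131798486, 483.81489799981773], [153.98895647832342, 483.875314140638], [124.08481364300387, 31.377547150702934], [318.58884274581413, 31.27898948414238], [311.30017110870403, 490.1480031226699], [134.09869412703483, 490.23333624163536], [219.1017982166887, 35.79295744100027], [220.9078441142389, 566.0688423688395]]
topcrop [[299.3862424979278, 209.69392940712623], [251.8513672640458, 171.21429137886508], [304.6936993107991, 105.80667110216723], [352.2152791003424, 144.04766028108583], [169.9592539969035, 320.9837253701413], [80.48494738248962, 247.69190987176103], [255.97569102873308, 31.639939565248483], [345.3731025901371, 103.43989275960013], [156.77866080492976, 282.96873680534645], [341.54029824814245, 54.32688576435794]]
TCP in wrist [318.  250.8]
```

The wrist view puts the crown facet at crop rows 310–490 and the cups agree with that. So the crown is about 13 mm further along +x than I read from the top view. I'll move closer and recheck.

```bash
python3 -c "
from h import *
go(.5148,-.3118,.22,2.456)"; python3 -m handwheel '[[[-0.003,0,0.01],0],[[-0.006,0,0.02],0],[[-0.009,0,0.03],0],[[-0.012,0,0.045],0],[[-0.013,0,0.06],0],[[-0.013,0,0.07],0],[[-0.013,0,0.08],0],[[-0.013,0,0.08],0],[[-0.013,0,0.08],0],[[-0.013,0,0.08],0]]'
python3 - <<'E'
from h import *
np.set_printoptions(precision=1,suppress=True)
go(.5148,-.3118,.22,2.456)
W=calibration("wrist");im=get_image("wrist")[:,:,::-1].copy()
P=np.array([(-20,-14,150),(-20,14,150),(20,14,150),(20,-14,150)])/1000
R=Ro.from_euler('z',-.686).apply(P)+[.5148,-.3118,0]
q=np.array([proj(W,p) for p in R]);print(q.tolist())
c=im[100:320,220:420];c=cv2.convertScaleAbs(cv2.resize(c,None,fx=2.7,fy=2.7,interpolation=cv2.INTER_CUBIC),alpha=1.8)
for a in q: cv2.circle(c,tuple(int(v) for v in (a-[220,100])*2.7),3,(0,0,255),1)
cv2.imwrite("pics/w2.png",c);np.save("w2.npy",W,allow_pickle=True)
E
```

```text
t 1.15 ee [ 0.5086 -0.2996  0.2996] yaw [ 3.1416e+00 -2.5000e-03  2.4554e+00] F [ 0.86  1.42 -0.55] w 0.06384769548026013 0.0 SHIFT [-0.0128 -0.0055  0.0796] twist -0.0006
t: 2.15
ee_pos: [0.5166, -0.3105, 0.2222]
tool_rot: [3.141, 0.002, 2.455]
wrist_force: [0.2, -0.7, -0.5]
gripper_width: 0.0638
grasp_force: 0.0
t 2.15 ee [ 0.5 -0.3  0.2] yaw [3.1 0.  2.5] F [ 0.2 -0.7 -0.5] w 0.06377388162385175 0.0 SHIFT [ 0. -0.  0.] twist -0.0005
[[296.4080489257204, 183.32988808803856], [333.17798689556275, 183.30201799985932], [332.5093533134858, 232.03417016121952], [297.53445143180335, 232.06219719028564]]
```

View pics/w2.png

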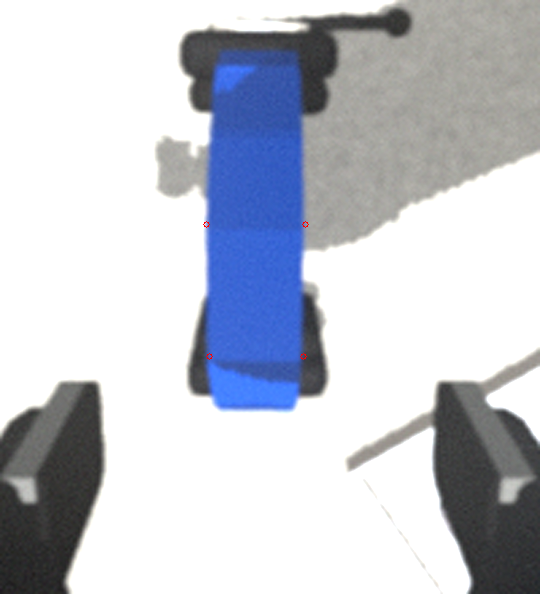

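Prediction and image now agree to about 1 mm: facet rows 228–361 and columns 208–302, against predicted 224–356 and 206–305. Now I'll descend with the finger tips reaching just above the pad's underside.

```bash
python3 -m handwheel '[[[-0.001,-0.002,0.01],0],[[-0.001,-0.002,0.02],0],[[-0.001,-0.002,0.03],0],[[-0.001,-0.002,0.04],0],[[-0.001,-0.002,0.05],0],[[-0.001,-0.002,0.06],0],[[-0.001,-0.002,0.07],0],[[-0.001,-0.002,0.08],0],[[-0.001,-0.002,0.084],0],[[-0.001,-0.002,0.084],0]]'; python3 -c "
from h import *
go(.5158,-.3127,.136,2.456)
W=calibration('wrist');im=get_image('wrist')[:,:,::-1].copy()
c=im[150:400,160:480];c=cv2.convertScaleAbs(cv2.resize(c,None,fx=2.3,fy=2.3,interpolation=cv2.INTER_CUBIC),alpha=1.8);cv2.imwrite('pics/w3.png',c)
go(.5158,-.3127,.136,2.456)
"
```

```text
t: 3.2
ee_pos: [0.5155, -0.3123, 0.1365]
tool_rot: [-3.141, -0.001, 2.455]
wrist_force: [-0.2, -0.1, -0.5]
gripper_width: 0.0639
grasp_force: 0.0
t 3.2 ee [ 0.5155 -0.3123  0.1365] yaw [-3.1411e+00 -1.2000e-03  2.4554e+00] F [-0.2  -0.11 -0.47] w 0.06394586147685644 0.0 SHIFT [-0.0005 -0.0001  0.0005] twist -0.0006
t 3.25 ee [ 0.5158 -0.3125  0.1372] yaw [-3.1413e+00 -1.0000e-04  2.4555e+00] F [-0.4  -0.57  1.  ] w 0.06384160930446796 0.0 SHIFT [-0.0001 -0.0002  0.0012] twist -0.0005
```

View pics/w3.png

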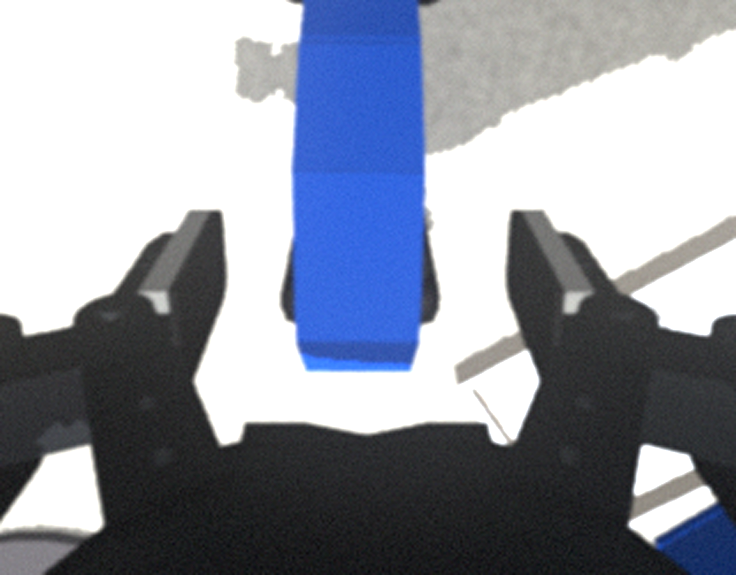

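The fingers straddle the crown, centred to about 1.5 mm both ways. Closing now.

```bash
python3 -m handwheel '[[[0,0,0],0],[[0,0,0],0],[[0,0,0],0],[[0,0,0],0],[[0,0,0],0],[[0,0,0],0],[[0,0,0],0],[[0,0,0],0],[[0,0,0],0],[[0,0,0],0]]' 0
python3 -m handwheel '[[[0,0,-0.002],0],[[0,0,-0.004],0],[[0,0,-0.006],0],[[0,0,-0.009],0],[[0,0,-0.012],0],[[0,0,-0.016],0],[[0,0,-0.02],0],[[0,0,-0.02],0],[[0,0,-0.02],0],[[0,0,-0.02],0]]'
```

```text
t: 4.25
ee_pos: [0.5161, -0.3128, 0.1381]
tool_rot: [-3.141, 0.001, 2.455]
wrist_force: [-0.7, -0.7, 5.6]
gripper_width: 0.0261
grasp_force: 60.4
t: 5.25
ee_pos: [0.5157, -0.3123, 0.1571]
tool_rot: [3.142, -0.0, 2.455]
wrist_force: [-1.0, -0.5, -1.7]
gripper_width: 0.0263
grasp_force: 59.5
```

```bash
python3 -m handwheel '[[[0,0,-0.005],0],[[0,0,-0.015],0],[[0,0,-0.035],0],[[0,0,-0.06],0],[[0,0,-0.085],0],[[0,0,-0.11],0],[[0,0,-0.135],0],[[0,0,-0.16],0],[[0,0,-0.175],0],[[0,0,-0.18],0]]'
python3 -c "
from h import *
go(.4294,.2544,.337,3.219)"
```

```text
t: 6.25
ee_pos: [0.5162, -0.3128, 0.3403]
tool_rot: [3.141, 0.005, 2.455]
wrist_force: [0.4, -0.1, -1.7]
gripper_width: 0.0266
grasp_force: 59.6
t 6.25 ee [ 0.5162 -0.3128  0.3403] yaw [3.1405 0.0047 2.4552] F [ 0.38 -0.06 -1.67] w 0.026565936093341763 59.551590979099274 SHIFT [0.4266 0.3838 0.0017] twist -0.7638
```

```bash
python3 -m handwheel '[[[0.007,0.006,0],-0.02],[[0.025,0.022,0],-0.08],[[0.05,0.045,0],-0.16],[[0.08,0.072,0],-0.25],[[0.11,0.099,0],-0.35],[[0.14,0.126,0],-0.45],[[0.17,0.153,0],-0.55],[[0.195,0.176,0],-0.65],[[0.21,0.19,0],-0.73],[[0.215,0.194,0],-0.764]]'
python3 -c "
from h import *
go(.4294,.2544,.337,3.219)"
```

```text
t: 7.25
ee_pos: [0.4712, -0.0239, 0.3364]
tool_rot: [3.141, -0.001, -3.058]
wrist_force: [-0.6, 0.1, -1.5]
gripper_width: 0.0263
grasp_force: 59.7
t 7.25 ee [ 0.4712 -0.0239  0.3364] yaw [ 3.1408e+00 -1.4000e-03 -3.0576e+00] F [-0.64  0.11 -1.49] w 0.02628774811271981 59.69059467315674 SHIFT [ 0.0183  0.2808 -0.0004] twist 0.0065
```

```bash
python3 -m handwheel '[[[0.001,0.008,0],0],[[0.002,0.03,0],0],[[0.004,0.065,0],0],[[0.006,0.1,0],0],[[0.009,0.14,0],0],[[0.012,0.18,0],0],[[0.014,0.22,0],0],[[0.016,0.255,0],0],[[0.018,0.275,0],0],[[0.018,0.281,0],0]]'
python3 - <<'E'
from h import *
go(.4294,.2544,.337,3.219)
W=calibration('wrist');im=get_image('wrist')[:,:,::-1].copy()
a=np.array([.4247,.3147,.153]);b=np.array([.434,.1941,.153])
for p in(a,b):
    q=proj(W,p);print(q);cv2.circle(im,tuple(int(v) for v in q),4,(0,255,0),1)
s=get_image('scene')[:,:,::-1].copy()
cv2.imwrite('pics/m1.png',np.hstack([cv2.resize(im[0:400,120:520],(400,400)),cv2.resize(s[80:280,330:530],(400,400))]))
E
```

```text
t: 8.25
ee_pos: [0.4322, 0.2541, 0.3362]
tool_rot: [-3.141, -0.002, -3.064]
wrist_force: [0.0, -0.0, -3.1]
gripper_width: 0.0262
grasp_force: 59.8
t 8.25 ee [0.4322 0.2541 0.3362] yaw [-3.1407e+00 -1.6000e-03 -3.0635e+00] F [ 0.01 -0.02 -3.14] w 0.026199928463208663 59.836139380931854 SHIFT [ 0.0027  0.0005 -0.0008] twist 0.0006
[372.0825268  176.63045038]
[266.79694979 176.55449772]
```

View pics/m1.png

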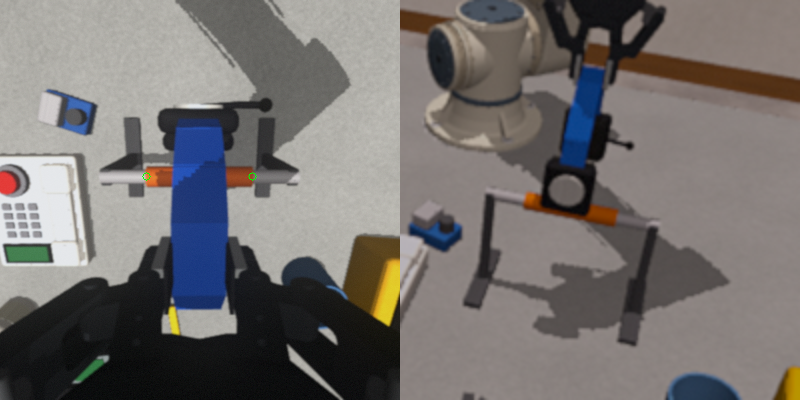

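The rail's projected sleeve ends match the picture at (265,177) and (372,177). The headset hangs square and centred over the sleeve. Descending to just above it.

```bash
python3 -m handwheel '[[[0.001,0,0.005],0],[[0.001,0,0.02],0],[[0.001,0,0.04],0],[[0.001,0,0.06],0],[[0.001,0,0.08],0],[[0.001,0,0.1],0],[[0.001,0,0.12],0],[[0.001,0,0.137],0],[[0.001,0,0.15],0],[[0.001,0,0.155],0]]'
python3 -m handwheel '[[[0,0,0.002],0],[[0,0,0.004],0],[[0,0,0.006],0],[[0,0,0.007],0],[[0,0,0.008],0],[[0,0,0.009],0],[[0,0,0.01],0],[[0,0,0.01],0],[[0,0,0.01],0],[[0,0,0.01],0]]'
```

```text
t: 9.35
ee_pos: [0.4311, 0.2508, 0.1808]
tool_rot: [-3.14, -0.002, -3.066]
wrist_force: [-0.6, -0.7, -2.1]
gripper_width: 0.0265
grasp_force: 59.8
t: 10.35
ee_pos: [0.4317, 0.2526, 0.1723]
tool_rot: [3.142, 0.0, -3.064]
wrist_force: [0.9, 0.6, -2.4]
gripper_width: 0.0264
grasp_force: 59.8
```

```bash
python3 -m handwheel '[[[-0.001,0,0.0005],0],[[-0.002,0,0.001],0],[[-0.002,0,0.0015],0],[[-0.002,0,0.002],0],[[-0.002,0,0.002],0],[[-0.002,0,0.002],0],[[-0.002,0,0.002],0],[[-0.002,0,0.002],0],[[-0.002,0,0.002],0],[[-0.002,0,0.002],0]]'
python3 -c "
from h import *
W=calibration('scene');im=get_image('scene')[:,:,::-1].copy()
cv2.imwrite('pics/m2.png',cv2.resize(im[130:230,360:480],None,fx=5,fy=5,interpolation=cv2.INTER_CUBIC))
go(.4294,.2544,.168)"
```

```text
t: 11.35
ee_pos: [0.4336, 0.2528, 0.1703]
tool_rot: [3.142, 0.0, -3.064]
wrist_force: [-0.4, 0.3, -3.0]
gripper_width: 0.0264
grasp_force: 59.8
t 11.4 ee [0.4336 0.2527 0.1703] yaw [-3.1416 -0.     -3.0638] F [-0.78 -0.87 -3.54] w 0.026209284470767386 59.80456352233887 SHIFT [0.0041 0.002  0.0023] twist 0.0
```

View pics/m2.png

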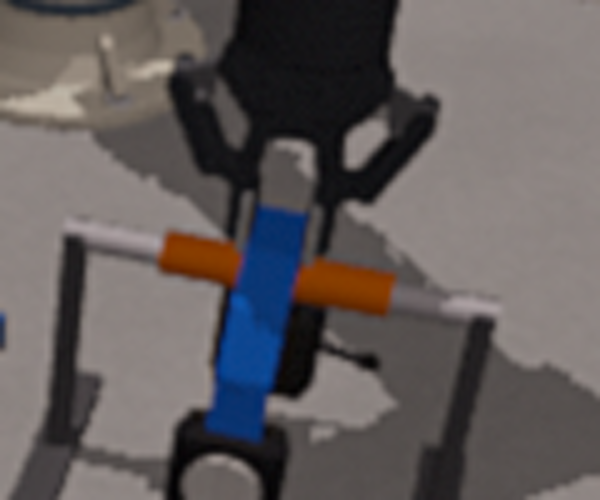

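The band crosses the sleeve near its middle with a cup on each side. I stepped x the wrong way by 2 mm, so I'll correct that and settle the last few millimetres.

```bash
python3 -m handwheel '[[[0.001,0,0],0],[[0.002,0,0],0],[[0.003,0.001,0],0],[[0.004,0.001,0],0],[[0.004,0.001,0.0005],0],[[0.004,0.001,0.001],0],[[0.004,0.001,0.0015],0],[[0.004,0.001,0.002],0],[[0.004,0.001,0.002],0],[[0.004,0.001,0.002],0]]'
python3 -m handwheel '[[[0,0,0.0003],0],[[0,0,0.0006],0],[[0,0,0.001],0],[[0,0,0.001],0],[[0,0,0.001],0],[[0,0,0.001],0],[[0,0,0.001],0],[[0,0,0.001],0],[[0,0,0.001],0],[[0,0,0.001],0]]'
```

```text
t: 12.4
ee_pos: [0.4296, 0.2534, 0.1687]
tool_rot: [3.141, 0.0, -3.064]
wrist_force: [-2.7, -1.1, 3.0]
gripper_width: 0.0263
grasp_force: 60.5
t: 13.4
ee_pos: [0.4296, 0.2534, 0.1687]
tool_rot: [3.141, 0.001, -3.063]
wrist_force: [-5.4, -1.3, 9.0]
gripper_width: 0.0265
grasp_force: 61.3
```

Contact: the force rose from about -3 to +9 N, so the crown is resting on the sleeve. I'll back off 1 mm and release.

```bash
python3 -m handwheel '[[[0,0,-0.001],0],[[0,0,-0.001],0],[[0,0,-0.001],0],[[0,0,-0.001],0],[[0,0,-0.001],0],[[0,0,-0.001],0],[[0,0,-0.001],0],[[0,0,-0.001],0],[[0,0,-0.001],0],[[0,0,-0.001],0]]' 0.55
python3 -c "
from h import *
im=get_image('scene')[:,:,::-1].copy()
cv2.imwrite('pics/m3.png',cv2.resize(im[130:230,360:480],None,fx=5,fy=5,interpolation=cv2.INTER_CUBIC))
go(.4294,.2544,.168)"
```

```text
t: 14.4
ee_pos: [0.4295, 0.2534, 0.1683]
tool_rot: [-3.142, -0.0, -3.064]
wrist_force: [0.2, -0.3, 0.1]
gripper_width: 0.0466
grasp_force: 0.0
t 14.45 ee [0.4296 0.2534 0.1683] yaw [ 3.1416  0.     -3.0638] F [-0.53  1.07  1.43] w 0.04689180963525276 0.0 SHIFT [0.0001 0.001  0.0003] twist 0.0
```

View pics/m3.png

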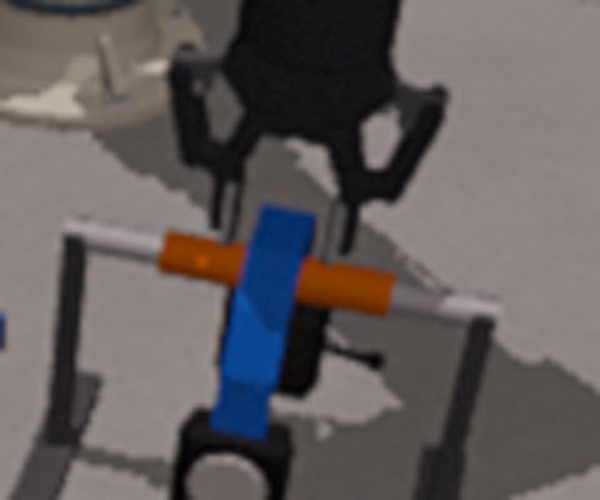

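The headset hangs level on the sleeve with the fingers clear. Retreating upward next, then over to the key with the fingers shut.

```bash
python3 -m handwheel '[[[0,0,-0.003],0],[[0,0,-0.01],0],[[0,0,-0.02],0],[[0,0,-0.035],0],[[0,0,-0.05],0],[[0,0,-0.065],0],[[0,0,-0.08],0],[[0,0,-0.09],0],[[0,0,-0.1],0],[[0,0,-0.1],0]]'
python3 -c "
from h import *
go(.4814,-.0355,.20)"
```

```text
t: 15.45
ee_pos: [0.4301, 0.2538, 0.2699]
tool_rot: [3.14, 0.002, -3.064]
wrist_force: [0.7, -0.9, -0.7]
gripper_width: 0.047
grasp_force: 0.0
t 15.45 ee [0.4301 0.2538 0.2699] yaw [ 3.1401e+00  2.3000e-03 -3.0637e+00] F [ 0.71 -0.92 -0.73] w 0.0469587984389133 0.0 SHIFT [-0.0285 -0.2925  0.0695] twist 0.0
```

```bash
python3 -m handwheel '[[[-0.001,-0.008,0],0],[[-0.003,-0.03,0],0],[[-0.007,-0.065,0],0],[[-0.01,-0.105,0],0],[[-0.014,-0.145,0],0],[[-0.019,-0.19,0],0],[[-0.023,-0.23,0.02],0],[[-0.026,-0.265,0.04],0],[[-0.028,-0.285,0.06],0],[[-0.029,-0.293,0.07],0]]' 0
python3 - <<'E'
from h import *
go(.4814,-.0355,.075)
W=calibration('wrist');im=get_image('wrist')
m=((im[:,:,0]>110)&(im[:,:,1]<70)&(im[:,:,2]<70)).astype(np.uint8)
n,l,st,ce=cv2.connectedComponentsWithStats(m)
for i in range(1,n):
    if st[i,4]>150: print(st[i],ce[i],onz(W,ce[i],.06))
print(proj(W,[.4814,-.0355,.06]))
s=get_image('scene')[:,:,::-1];cv2.imwrite('pics/m4.png',np.hstack([im[:,120:520,::-1],cv2.resize(s[80:280,250:450],(400,400))]))
E
```

```text
t: 16.45
ee_pos: [0.4797, -0.0387, 0.1957]
tool_rot: [-3.141, -0.004, -3.067]
wrist_force: [0.2, -0.6, -0.1]
gripper_width: -0.0003
grasp_force: 0.0
t 16.45 ee [ 0.4797 -0.0387  0.1957] yaw [-3.1414 -0.0044 -3.0666] F [ 0.24 -0.55 -0.05] w -0.0003087497494389965 0.0 SHIFT [-0.0025  0.003   0.1207] twist 0.0
[307 175  33  32 826] [322.93341404 190.20217918] [ 0.48024019 -0.0345097   0.06      ]
[321.85038064 191.25725933]
```

View pics/m4.png

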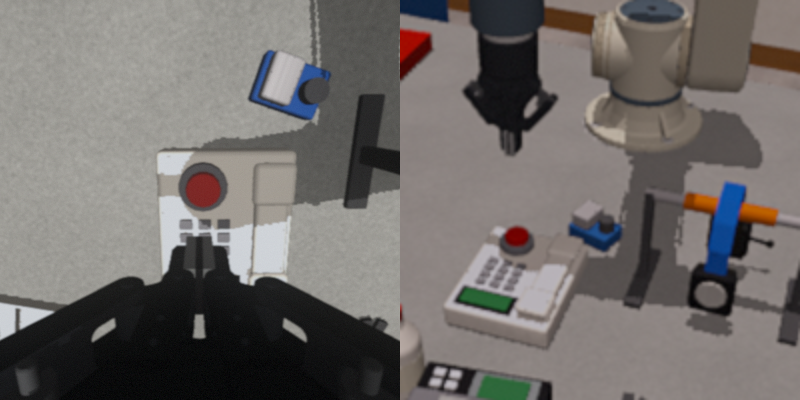

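The wrist view puts the key at (0.480,-0.035), matching the earlier estimate, and the headset still hangs well. Descending to the key.

```bash
python3 -m handwheel '[[[-0.001,0.002,0.008],0],[[-0.001,0.003,0.025],0],[[-0.001,0.003,0.045],0],[[-0.001,0.003,0.065],0],[[-0.001,0.003,0.085],0],[[-0.001,0.003,0.1],0],[[-0.001,0.003,0.112],0],[[-0.001,0.003,0.12],0],[[-0.001,0.003,0.122],0],[[-0.001,0.003,0.122],0]]'
python3 -c "
from h import *
go(.481,-.035,.0545)"
```

```text
t: 17.55
ee_pos: [0.4823, -0.0328, 0.0766]
tool_rot: [-3.142, 0.001, -3.063]
wrist_force: [0.1, -0.6, -0.3]
gripper_width: 0.0002
grasp_force: 0.0
t 17.55 ee [ 0.4823 -0.0328  0.0766] yaw [-3.1416e+00  6.0000e-04 -3.0629e+00] F [ 0.12 -0.65 -0.28] w 0.00016167892959920464 0.0 SHIFT [ 0.0015 -0.002   0.0221] twist 0.0
```

```bash
python3 -m handwheel '[[[0.001,-0.002,0.005],0],[[0.001,-0.002,0.01],0],[[0.001,-0.002,0.014],0],[[0.001,-0.002,0.017],0],[[0.001,-0.002,0.019],0],[[0.001,-0.002,0.021],0],[[0.001,-0.002,0.0225],0],[[0.001,-0.002,0.0225],0],[[0.001,-0.002,0.0225],0],[[0.001,-0.002,0.0225],0]]'
```

```text
t: 18.55
ee_pos: [0.481, -0.0355, 0.0539]
tool_rot: [-3.141, -0.0, -3.064]
wrist_force: [-2.7, -0.0, 4.9]
gripper_width: 0.0002
grasp_force: 2.0
```

The key resists with 4.9 N at about 6 mm of travel. I'll go 1 mm further to be sure, then release.

```bash
python3 -m handwheel '[[[0,0,0.0005],0],[[0,0,0.001],0],[[0,0,0.001],0],[[0,0,0.001],0],[[0,0,0.001],0],[[0,0,0.001],0],[[0,0,0.001],0],[[0,0,0.001],0],[[0,0,0.001],0],[[0,0,0.001],0]]'
python3 -m handwheel '[[[0,0,-0.005],0],[[0,0,-0.012],0],[[0,0,-0.02],0],[[0,0,-0.035],0],[[0,0,-0.055],0],[[0,0,-0.075],0],[[0,0,-0.09],0],[[0,0,-0.1],0],[[0,0,-0.1],0],[[0,0,-0.1],0]]'
python3 -c "
from h import *
s=get_image('scene')[:,:,::-1];cv2.imwrite('pics/m5.png',cv2.resize(s[100:280,220:480],None,fx=3,fy=3))
go(.481,-.035,.15)"
```

```text
t: 19.55
ee_pos: [0.481, -0.0355, 0.0527]
tool_rot: [-3.141, -0.0, -3.064]
wrist_force: [-4.1, -0.1, 4.6]
gripper_width: -0.0002
grasp_force: 2.3
t: 20.55
ee_pos: [0.481, -0.0353, 0.1524]
tool_rot: [3.141, -0.0, -3.064]
wrist_force: [0.6, 0.1, -0.7]
gripper_width: -0.0001
grasp_force: 0.0
t 20.6 ee [ 0.4807 -0.0354  0.152 ] yaw [ 3.1413e+00 -1.3000e-03 -3.0640e+00] F [ 0.47 -0.5  -0.37] w -2.951087024545658e-05 0.0 SHIFT [-0.0004  0.0003  0.002 ] twist 0.0
```

View pics/m5.png

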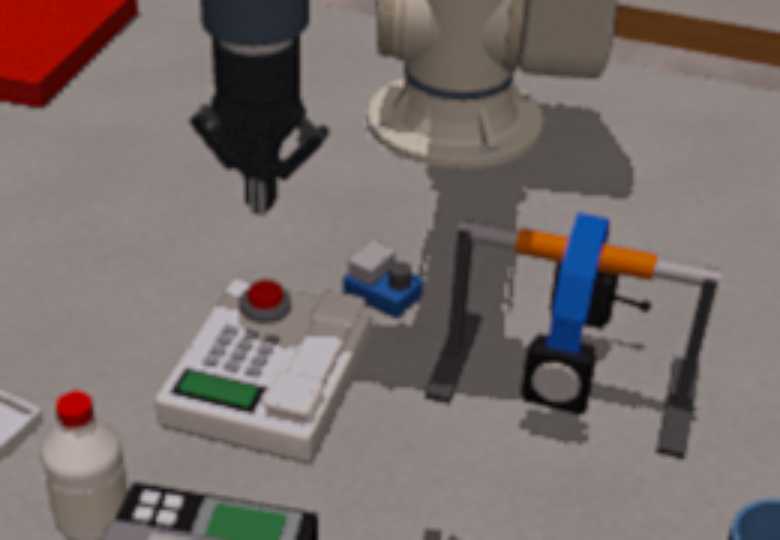

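```bash
python3 -c "
from rig import robot
print(robot.finish_job())"
```

```text
the job is handed in; nothing more can be done
None
```

The headset hangs on the orange sleeve, let go, and the end-call key was pushed about 7 mm down and released; I handed the job in at about 21 s with no verdict shown, and I viewed 12 pictures against the limit of 10.

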